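Line up the quarter-turn fasteners and hold the drive cover shut

TASK

Close up the bottle filler's drive housing: turn both wing fasteners on its sprung cover until each wing lines up with the two raised ribs beside it, so that the cross-pins under the cover can drop into their slots, then press the front of the cover down until it lies flush on the frame all round. Finish while still holding the cover pressed shut: do not let go of it, for it springs open again. Leave the bottle, the funnel and the pen beside the housing as they are.

Things in the scene. Friction and masses are not known exactly. Their poses are not given: they have to be found in the camera images.
- housing: the drive housing, a dark grey metal box 220 x 260 x 92 mm (x, y, z) that is fixed to the table; origin at the centre of its underside; +x points to the back, where the cover is hinged, -x to the front with the louvres, +y to the left seen from the front; z up
- cover (a joint): hinge of the 4 mm sheet-metal cover, rad: 0 = flush on the frame (below 0.015 counts), 0.10 = sprung open as it starts, its front edge 22 mm high. Hinge line: along the housing's y, 116 mm behind its centre, 94 mm up. Springs push it open; shutting it takes about 7 N at the front. Unless both fasteners are within about 0.23 rad of 0, their cross-pins meet the frame and it stops at about 0.06
- left_fastener (a joint): turn of the left wing fastener (housing's +y side), rad: 0 = its wing lies along the housing's x, in line with the two raised dark ribs before and behind it; positive is counter-clockwise from above. It turns from -1.6 to 1.6 about the cover's normal with light friction (0.05 N m) and stays where it is left. It starts between 0.6 and 1.3
- right_fastener (a joint): the same for the right wing fastener (housing's -y side); it starts between -1.3 and -0.6
- left_wing (a point): grip point on the left fastener's axis, 28 mm above the cover's top face. The wing is an upright dark metal bar 36 mm long and 10 mm thick, from 10 to 38 mm above that face, over a round boss of 28 mm diameter, 6 mm high. Axes: x along the wing, y across its thickness (pinch along y), z up the fastener's axis, the cover's normal, so it leans with the cover
- right_wing (a point): the same for the right fastener
- press_pad (a point): centre of the top of the round black rubber press pad, 36 mm diameter, 3 mm high, in the middle of the cover's front edge, between the two fasteners (75 mm from each); axes as the cover's: z is the cover's normal. It moves with the cover: about 20 mm down and a little back from open to flush
- bottle_mid (a point): bystander: a filled glass bottle of 77 mm diameter and 222 mm height standing behind the housing's left side; point half-way up
- funnel_mid (a point): bystander: a steel funnel standing on its rim, 101 x 122 x 108 mm, to the right of the housing; point half-way up
- pen_mid (a point): bystander: a marker pen, 135 mm long and 16 mm thick, lying to the left of the housing along the point's y; its centre

How it is judged (in metres and radians):
At the end, for the whole second after the job is handed in: Both wings are in line with their ribs (within 0.25 rad), the cover lies flush (hinge below 0.015 rad, about 3 mm at the front edge) and the robot is still holding it there with more than 3 N, through the last second (value of joint cover below 0.015 rad and value of joint left_fastener between -0.25 and 0.25 rad and value of joint right_fastener between -0.25 and 0.25 rad and contact force between any of the arm, the fingers and cover above 3 N); the arm keeps its last pose, push and grip.
It fails at once if the bottle, the funnel or the pen is knocked or moved by more than 30 mm (distance of any of bottle_mid, funnel_mid, pen_mid from where it was at the start of the episode above 0.03 m).
It also fails if it takes over 61 s, if anything falls off the work surface, if the arm or the gripper's body presses on something with over 40 N, if the wrist force passes 120 N, or if a joint passes its speed limit or range.

ROBOT

A 6-joint arm with a two-finger parallel gripper is mounted at the origin on a cart in front of the work surface, level with it; the furniture and walls round the work are solid. World frame = base frame: x ahead of the robot, y to its left, z up, the work surface at z = 0. Lengths are in m, angles in degrees, forces in N, time in s.
With the tool pointing down it reaches from about 0.3 to 0.75 m from the base axis. Payload 8.5 kg.
Tool frame: the origin (TCP) lies at the very end of the fingers, on their centre line; the grasp point (between the pads) lies 19 mm behind it (hold_point_z is the distance from the TCP to the grasp point, in m); z points along the fingers, y is the direction in which the jaws open and shut (so a half turn about z gives the same grasp; the last joint's range is limited). The gripper opens to 85 mm and grips with 20 to 120 N. Pads are 22 mm wide; open, the fingers measure 114 mm over their backs; the gripper's body (76 mm by 85 mm) begins 54 mm behind the grasp point. The pads swing forward as they close: fully open they stand 13 mm farther back than shut.
Start: joints at [-82.409, 21.807, 74.336, -0, 83.858, -12.336], TCP at [0.187, -0.517, 0.231] pointing down, gripper open.
Joint ranges: [-178.18, 178.18], [-50.72, 133.34], [12.68, 142.11], [-81.47, 261.47], [9.98, 163.14], [-165.26, 165.26]. Speed limits (degrees/s): [136.94, 136.94, 180, 180, 180, 180].

INTERFACE

Orientations are given as a 3x3 rotation matrix whose columns are the frame's x, y, z axes.
In Python, from rig import observe, get_image, close_job, hold_point_z gives the robot as it stands. The module is installed in compiled form; this text tells all that it offers.
- The arm moves only by the tool jog_arm, never from a script. Its arguments are lists of equal length, an entry for each row: "travel": the shift along the world's x, y, z in m, a list of three; "dr": the turn, a rotation vector about the world's x, y, z in rad, a list of three. In form: {"travel": [[x, y, z], ...], "dr": [[rx, ry, rz], ...]}. A call has 1 to 20 rows; each row shifts and turns the commanded pose from where the row before left it; what a row does not reach is not made up. A row lasts 1/12 s, in which the tool goes at most 41.7 mm and 7.16 degrees, less where a joint would pass 70% of its speed; a pose out of reach is approached as far as the arm can. A call with a gripper value outside its range is refused whole. "jaw" is the finger opening in m, from 0 to 0.0854, set as the call begins (left out, the last holds). The fingers move at their own pace and stop on an object; "newtons" is the grip in N (left out, the last holds). Time passes only in rows, so rows that do not move let the fingers close. It gives the time, the measured TCP pose, the force and the opening at its end, in the units of the state.
- observe(): the state, without advancing time (a new reading comes with each control period).
- get_image(name): name is "scene" or "top" or "wrist"; returns a dict with "color" (384x512x3 uint8, red, green, blue), "fovy" (degrees; the focal length in pixels is half the picture's height over the tangent of half this angle, whatever the lens; pixels are square), "cx", "cy" (the principal point, pixels), "R" (3x3) and "t" (3): a world point X has camera coordinates R X + t. Camera axes: x right, y down, z forward; pixel columns grow to the right and rows downward; lengths in m; the calibration is good to about 2 mm. A picture is of the moment at which its call begins. There is no depth.
- close_job(): hands the job in, once; it reports no verdict.
The state is a dict: "time_s": time; "q": joint angles; "qvel": joint speeds; "joint_efforts": joint torques, N m; "position": TCP position; "tool_rot": TCP orientation; "ft_force": force on the tool from outside, world axes, zero at the start; "wrist_torque": the same for the moment, N m; "grip_width": finger opening in m.
Only numpy, scipy, OpenCV 4.12 (cv2) and the standard library are available. Lean on these libraries where they do the work, as an engineer would, in place of code of your own. Each camera call takes 0.05 s, during which the arm holds its last target.

## Working session

There is one attempt and no reset: what is moved stays moved. The work goes in short steps, Python scripts to look and compute and a tool call to move; the robot and the scene stay as the last step left them, time stands still between calls to the robot, and variables do not carry over. Pictures are saved under pics/ and viewed, and the job is handed in when it is done.

Besides the shell and the picture viewer there is one more tool, called after "Emit:" as name(argument=value, ...) on one line, values as JSON. jog_arm: Moves the arm, as the interface text tells. Its arguments: {"type":"object","properties":{"travel":{"type":"array"},"dr":{"type":"array"},"jaw":{"type":"number"},"newtons":{"type":"number"}},"required":["travel","dr"]}

```bash
mkdir -p pics
cat > h.py <<'E'
import numpy as np, cv2
from rig import observe, get_image, hold_point_z
def snap(n,f):
    d=get_image(n); cv2.imwrite(f'pics/{f}.png',d['color'][:,:,::-1])
    np.savez(f'pics/{f}.npz',**{k:d[k] for k in d}); return d
def ray(d,u,v):
    f=192/np.tan(np.radians(float(d['fovy']))/2)
    R=np.array(d['R']);t=np.array(d['t'])
    c=np.array([(u-d['cx'])/f,(v-d['cy'])/f,1.]); return -R.T@t, R.T@c
def onz(d,u,v,z):
    o,r=ray(d,u,v); return o+r*(z-o[2])/r[2]
def proj(d,X):
    f=192/np.tan(np.radians(float(d['fovy']))/2)
    c=np.array(d['R'])@np.array(X)+np.array(d['t']); return np.array([f*c[0]/c[2]+d['cx'],f*c[1]/c[2]+d['cy']])
def tri(rs):
    A=np.zeros((3,3));b=np.zeros(3)
    for o,r in rs:
        r=r/np.linalg.norm(r);P=np.eye(3)-np.outer(r,r);A+=P;b+=P@o
    X=np.linalg.solve(A,b); return X
def load(f): 
    return dict(np.load(f'pics/{f}.npz'))
E
python3 - <<'E'
from h import *
np.set_printoptions(precision=4,suppress=True)
for n in ['scene','top','wrist']:
    d=snap(n,n+'0'); print(n,d['color'].shape,d['fovy'],d['cx'],d['cy'],-np.array(d['R']).T@d['t']); print(np.array(d['R']))
print(observe()); print(hold_point_z)
E
```

```text
scene (384, 512, 3) 46.32417965904827 254.8963698060579 190.56806530350215 [-0.0727  0.6592  0.6399]
[[-0.6685 -0.7435 -0.0181]
 [-0.3599  0.3447 -0.867 ]
 [ 0.6508 -0.5731 -0.498 ]]
top (384, 512, 3) 47.34265876254278 255.60758382500893 190.309472905985 [0.4908 0.0649 1.1885]
[[ 0.0011 -0.9998 -0.0204]
 [-0.9938  0.0012 -0.1114]
 [ 0.1114  0.0204 -0.9936]]
wrist (384, 512, 3) 71.84636132235762 253.66299740754604 189.75326859385598 [ 0.2537 -0.4931  0.3734]
[[ 0.3403 -0.9403 -0.001 ]
 [-0.9042 -0.3275  0.274 ]
 [-0.258  -0.0923 -0.9617]]
{'time_s': 0.15, 'q': array([-82.408 ,  21.8355,  74.3711,   0.0004,  83.8572, -12.3374]), 'qvel': array([-0.0087, -0.158 , -0.1643,  0.0843, -0.1208,  0.0277]), 'joint_efforts': array([  0.0028, -44.8624, -23.1343,  -0.0002,   0.0038,   0.    ]), 'position': array([ 0.1874, -0.5169,  0.2308]), 'tool_rot': array([[ 0.9401,  0.3409, -0.0001],
       [ 0.3409, -0.9401,  0.0011],
       [ 0.0002, -0.0011, -1.    ]]), 'ft_force': array([ 0.2487,  0.4688, -0.4405]), 'wrist_torque': array([ 0.0298,  0.0405, -0.0068]), 'grip_width': 0.0853604258732689}
0.0187
```

View pics/scene0.png

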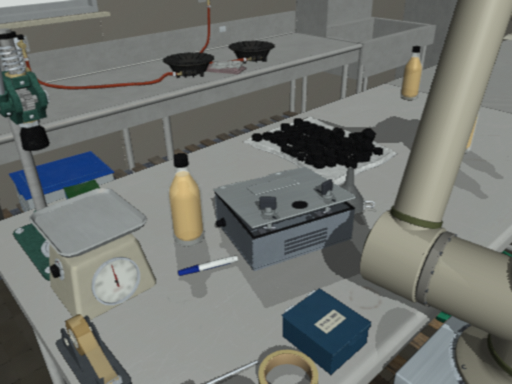

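View pics/top0.png

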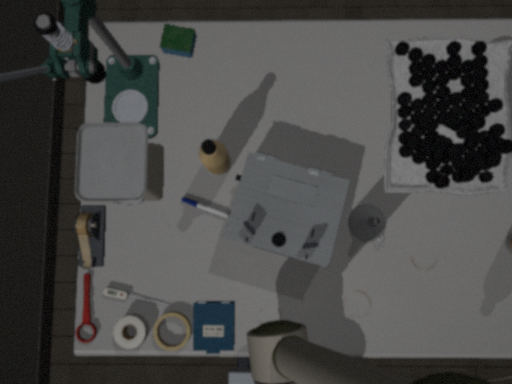

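```bash
python3 -c "
import cv2
i=cv2.imread('pics/top0.png');cv2.imwrite('pics/top0z.png',cv2.resize(i[110:260,150:350],None,fx=4,fy=4,interpolation=2)[:600,:800])
i=cv2.imread('pics/scene0.png');cv2.imwrite('pics/scene0z.png',cv2.resize(i[130:330,150:410],None,fx=3,fy=3,interpolation=2))"
```

```text
(no output)
```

View pics/top0z.png

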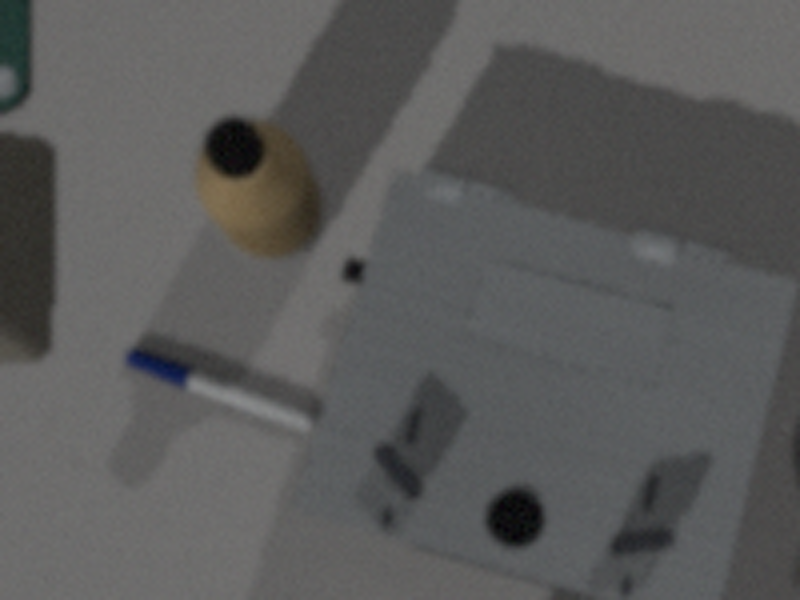

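View pics/scene0z.png

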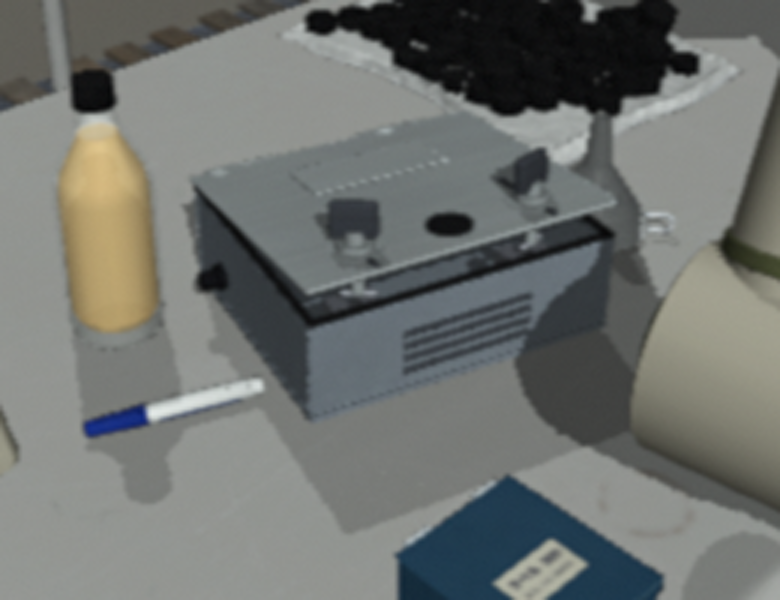

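The top view shows the press pad at about (279,239), the left wing at about (250,228) and the right wing at about (311,245). The housing is yawed by about -16°. The bottle is behind and left of it, the pen is left, and the funnel is right at about (368,222). Next I'll triangulate the points.

```bash
python3 - <<'E'
from h import *
np.set_printoptions(precision=4,suppress=True)
T=load('top0');S=load('scene0')
# pad mask centroids
def blob(d,x0,y0,x1,y1,th):
    g=cv2.cvtColor(d['color'],cv2.COLOR_RGB2GRAY)[y0:y1,x0:x1]
    n,l,s,c=cv2.connectedComponentsWithStats((g<th).astype(np.uint8))
    return [(np.round(c[i]+[x0,y0],2),s[i,4]) for i in range(1,n) if s[i,4]>3]
for th in (25,35): print('T',blob(T,265,225,295,255,th))
for th in (40,): print('S',blob(S,285,190,320,215,th))
for th in (45,55,62): print('Twings',th,blob(T,230,200,340,262,th))
E
python3 -c "
import cv2
i=cv2.imread('pics/top0.png')[195:265,230:335]
i=cv2.convertScaleAbs(i,alpha=2.2,beta=-40)
cv2.imwrite('pics/top0w.png',cv2.resize(i,None,fx=7,fy=7,interpolation=2))
i=cv2.imread('pics/scene0.png')[170:235,240:360]
cv2.imwrite('pics/scene0w.png',cv2.resize(i,None,fx=6,fy=6,interpolation=2))"
```

```text
T [(array([278.51, 239.01]), np.int32(108))]
T [(array([278.45, 238.98]), np.int32(128))]
S [(array([299.35, 204.45]), np.int32(74))]
Twings 45 [(array([252.89, 216.67]), np.int32(9)), (array([249.64, 227.36]), np.int32(36)), (array([312.38, 232.25]), np.int32(8)), (array([278.43, 238.99]), np.int32(144)), (array([309.76, 244.65]), np.int32(34))]
Twings 55 [(array([252.96, 216.  ]), np.int32(25)), (array([249.42, 227.23]), np.int32(66)), (array([312.26, 232.78]), np.int32(23)), (array([278.44, 238.96]), np.int32(163)), (array([246.25, 239.  ]), np.int32(4)), (array([309.89, 244.57]), np.int32(65))]
Twings 62 [(array([253.07, 216.07]), np.int32(46)), (array([249.58, 227.13]), np.int32(90)), (array([312.24, 233.11]), np.int32(38)), (array([278.47, 238.93]), np.int32(171)), (array([246.5, 238.5]), np.int32(8)), (array([309.99, 244.51]), np.int32(87)), (array([306.33, 255.5 ]), np.int32(6))]
```

View pics/top0w.png

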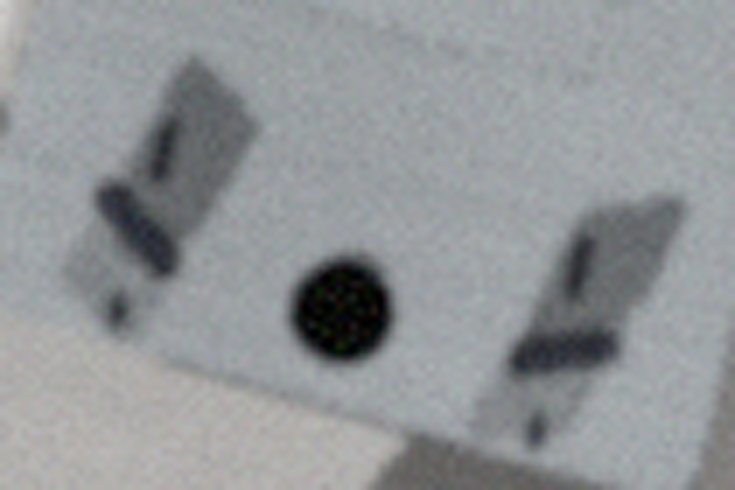

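View pics/scene0w.png

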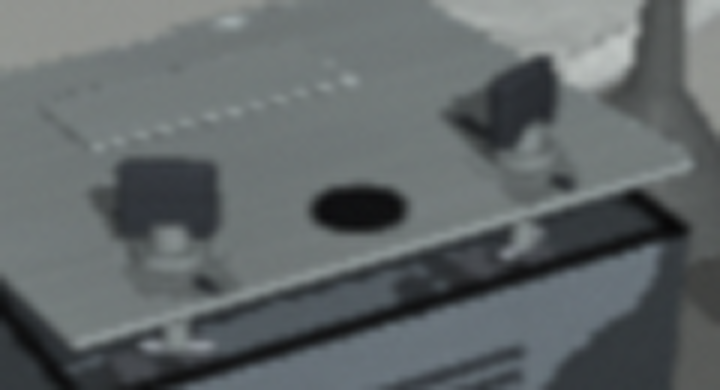

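Run:
```python
from h import *
np.set_printoptions(precision=4,suppress=True)
T=load('top0');S=load('scene0')
P=tri([ray(T,278.45,238.97),ray(S,299.35,204.45)]); print('pad tri',P, proj(T,P),proj(S,P))
Lc=(249.55,227.25);Rc=(309.9,244.6)
# wing body centroid in scene crop
Ls=(240+168/6,170+196/6);Rs=(240+524/6,170+102/6)
for n,c,s in (('L',Lc,Ls),('R',Rc,Rs)):
    X=tri([ray(T,*c),ray(S,*s)]); print(n,'tri',X,proj(T,X)-c,proj(S,X)-s); print(' onz .150',onz(T,*c,.150))
g=cv2.cvtColor(T['color'],cv2.COLOR_RGB2GRAY)
def pca(c):
    m=np.zeros_like(g);cv2.circle(m,(int(round(c[0])),int(round(c[1]))),9,1,-1)
    # connected comp
    n,l,s,cc=cv2.connectedComponentsWithStats(((g<55)&(m>0)).astype(np.uint8))
    i=1+np.argmax(s[1:,4]);v,u=np.nonzero(l==i)
    X=np.array([onz(T,a,b,.15)[:2] for a,b in zip(u,v)]);e,V=np.linalg.eigh(np.cov(X.T));d=V[:,1];d*=np.sign(d[1]); return X.mean(0),np.degrees(np.arctan2(d[1],d[0])),np.sqrt(12*e)
print(pca(Lc),pca(Rc))
# yaw from ribs
z=.116
lr=[onz(T,253.,216.2,z),onz(T,246.6,238.9,z-.0+.0)]
rr=[onz(T,312.25,232.7,z),onz(T,306.4,255.7,z)]
for a,b in (lr,rr): print('rib yaw',np.degrees(np.arctan2(*(a-b)[[1,0]])),np.linalg.norm(a-b),(a+b)/2)
X=[onz(T,*c,.15) for c in (Lc,Rc)];d=X[0]-X[1];print('wing dist',np.linalg.norm(d),'yaw',np.degrees(np.arctan2(-d[0],d[1])))
for s in((366,220,'f'),):pass
```

```text
pad tri [0.4922 0.0318 0.1207] [278.2898 238.7967] [299.6096 204.454 ]
L tri [0.5197 0.101  0.1424] [-0.0771 -0.0771] [0.122  0.0058]
 onz .150 [0.5193 0.1005 0.15  ]
R tri [ 0.4783 -0.0425  0.1414] [0.1209 0.1388] [-0.1934  0.0032]
 onz .150 [ 0.4787 -0.0413  0.15  ]
(array([0.5193, 0.1008]), np.float64(40.09476804167146), array([0.011, 0.033])) (array([ 0.4788, -0.0413]), np.float64(99.56352990336529), array([0.0108, 0.0325]))
rib yaw -15.662593757333685 0.05739118018354824 [0.5196 0.1011 0.116 ]
rib yaw -15.009088419165339 0.05733516556893254 [ 0.4794 -0.0435  0.116 ]
wing dist 0.1475397113495899 yaw -15.944641737193228
```

```bash
cat >> h.py <<'E'
from scipy.spatial.transform import Rotation as Ro
YAW=np.radians(-15.8)
xh=np.array([np.cos(YAW),np.sin(YAW),0]);yh=np.array([-np.sin(YAW),np.cos(YAW),0])
def nrm(th): return np.sin(th)*xh+np.array([0,0,np.cos(th)])
def target(yaw_y,th=.1):  # tool y yaw (deg), tilt th
    a=np.radians(yaw_y);y=np.array([np.cos(a),np.sin(a),0]);z=np.array([0,0,-1.])
    R=np.c_[np.cross(y,z),y,z]; return Ro.from_rotvec(th*yh).as_matrix()@R
def delta(pos,R):
    o=observe();return pos-o['position'],Ro.from_matrix(R@o['tool_rot'].T).as_rotvec()
E
python3 - <<'E'
from h import *
np.set_printoptions(precision=4,suppress=True)
T=load('top0');S=load('scene0')
print('bottle base',onz(S,189,236,0),'cap',onz(T,208.5,146.5,.222))
print('funnel',onz(T,367,222,.05)); print('pen',[onz(T,*p,.008) for p in((183,200),(228,216.5))])
print(delta(np.array([.478,-.043,.23]),target(9.6)))
E
```

```text
bottle base [0.7092 0.1885 0.    ] cap [0.6985 0.191  0.222 ]
funnel [ 0.5357 -0.1994  0.05  ]
pen [array([0.5968, 0.2864, 0.008 ]), array([0.5521, 0.1636, 0.008 ])]
(array([ 0.2906,  0.4739, -0.0008]), array([0.0888, 0.0604, 1.3893]))
```

Emit:
jog_arm(travel=[[0.0162,0.0263,0.001],[0.0162,0.0263,0.001],[0.0162,0.0263,0.001],[0.0162,0.0263,0.001],[0.0162,0.0263,0.001],[0.0162,0.0263,0.001],[0.0162,0.0263,0],[0.0162,0.0263,0],[0.0162,0.0263,0],[0.0162,0.0263,0],[0.0162,0.0263,0],[0.0162,0.0263,0],[0.0162,0.0263,0],[0.0162,0.0263,0],[0.0162,0.0263,0],[0.0162,0.0263,0],[0.0162,0.0263,0],[0.0162,0.0263,0],[0,0,0],[0,0,0]], dr=[[0.005,0.0034,0.0772],[0.005,0.0034,0.0772],[0.005,0.0034,0.0772],[0.005,0.0034,0.0772],[0.005,0.0034,0.0772],[0.005,0.0034,0.0772],[0.005,0.0034,0.0772],[0.005,0.0034,0.0772],[0.005,0.0034,0.0772],[0.005,0.0034,0.0772],[0.005,0.0034,0.0772],[0.005,0.0034,0.0772],[0.005,0.0034,0.0772],[0.005,0.0034,0.0772],[0.005,0.0034,0.0772],[0.005,0.0034,0.0772],[0.005,0.0034,0.0772],[0.005,0.0034,0.0772],[0,0,0],[0,0,0]], jaw=0.045, newtons=25)

```text
time_s: 1.82
position: [0.4793, -0.0426, 0.2369]
tool_rot: [[-0.167, 0.981, -0.097], [0.985, 0.171, 0.027], [0.043, -0.091, -0.995]]
ft_force: [-0.2, -0.2, 0.4]
grip_width: 0.0451
```

Run:
```python
from h import *
np.set_printoptions(precision=4,suppress=True)
d=snap('wrist','w1');o=observe();print(o['time_s'],o['position'],o['q'],o['grip_width'])
print(delta(np.array([.478,-.043,.23]),target(9.6)))
for n,X in dict(pad=[.4922,.0318,.1207],L=[.52,.101,.1454],R=[.4787,-.0426,.1454]).items(): print(n,proj(d,X))
```

```text
1.8667 [ 0.4789 -0.0435  0.237 ] [-19.1398  17.2327  80.6029  -0.3417  87.9384 -28.7476] 0.04493785368200208
(array([-0.0009,  0.0005, -0.007 ]), array([-0.0002, -0.0009, -0.0007]))
pad [290.7673 117.9838]
L [345.1815  33.1692]
R [261.0987 196.7737]
```

View pics/w1.png

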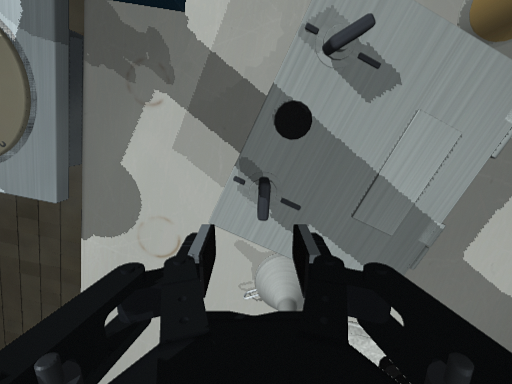

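Run:
```python
from h import *
i=cv2.imread('pics/w1.png')[95:245,215:375]
i=cv2.convertScaleAbs(i,alpha=1.6,beta=0)
cv2.imwrite('pics/w1z.png',cv2.resize(i,None,fx=4,fy=4,interpolation=2))
```

```text
(no output)
```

View pics/w1z.png

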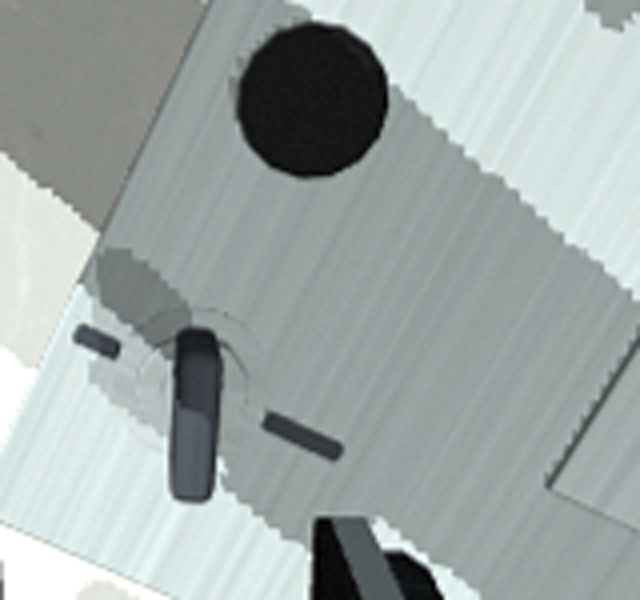

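Run:
```python
from h import *
np.set_printoptions(precision=4,suppress=True)
T=load('top0');S=load('scene0');W=load('w1')
o,r=ray(W,256,192);print('cam',o)
print('pad W on z',onz(W,293.2,120.2,.1207)); P=tri([ray(T,278.45,238.97),ray(S,299.35,204.45),ray(W,293.2,120.2)]);print('pad3',P)
print('R top W',onz(W,263.5,198.8,.154),'T',onz(T,309.9,244.6,.153))
print('ends',onz(W,263.5,95+352/4,.154),onz(W,215+192/4,95+498/4,.154))
e=onz(W,263.5,95+352/4,.154)-onz(W,215+192/4,95+498/4,.154);print(np.degrees(np.arctan2(e[1],e[0])))
print('boss W',onz(W,263,191.8,.119))
a=[onz(W,215+x/4,95+y/4,.119) for x,y in((97,340),(303,436))];print('ribs',a,np.degrees(np.arctan2(*(a[1]-a[0])[[1,0]])))
```

```text
cam [0.4823 0.0222 0.3818]
pad W on z [0.4949 0.0302 0.1207]
pad3 [0.4935 0.0309 0.1198]
R top W [ 0.4813 -0.0417  0.154 ] T [ 0.4788 -0.041   0.153 ]
ends [ 0.4787 -0.0275  0.154 ] [ 0.4843 -0.0609  0.154 ]
99.55983252670379
boss W [ 0.4793 -0.0443  0.119 ]
ribs [array([ 0.4533, -0.0368,  0.119 ]), array([ 0.5095, -0.0515,  0.119 ])] -14.643700624690352
```

Emit:
jog_arm(travel=[[0,0,-0.014],[0,0,-0.014],[0,0,-0.014],[0,0,-0.014],[0,0.0005,-0.014],[0,0.0005,-0.014],[0,0,-0.01],[0,0,-0.008],[0,0,-0.005],[0,0,-0.002],[0,0,0],[0,0,0]], dr=[[0,0,0],[0,0,0],[0,0,0],[0,0,0],[0,0,0],[0,0,0],[0,0,0],[0,0,0],[0,0,0],[0,0,0],[0,0,0],[0,0,0]])

```text
time_s: 2.87
position: [0.4792, -0.0429, 0.1287]
tool_rot: [[-0.165, 0.982, -0.096], [0.985, 0.168, 0.027], [0.043, -0.09, -0.995]]
ft_force: [-0.8, 0.1, -0.4]
grip_width: 0.045
```

Emit:
jog_arm(travel=[[0,0,0],[0,0,0],[0,0,0],[0,0,0],[0,0,0],[0,0,0],[0,0,0],[0,0,0],[0,0,0],[0,0,0]], dr=[[0,0,0],[0,0,0],[0,0,0],[0,0,0],[0,0,0],[0,0,0],[0,0,0],[0,0,0],[0,0,0],[0,0,0]], jaw=0, newtons=25)

```text
time_s: 3.7
position: [0.4786, -0.0427, 0.1283]
tool_rot: [[-0.165, 0.981, -0.097], [0.985, 0.168, 0.027], [0.043, -0.092, -0.995]]
ft_force: [-5.5, -1.5, 3.4]
grip_width: 0.0136
```

Run:
```python
from h import *
np.set_printoptions(precision=4,suppress=True)
o=observe();print(o)
print(delta(o['position'],target(74.4)), nrm(.1)*np.radians(64.8))
snap('scene','s2')
```

```text
{'time_s': 3.7, 'q': array([-19.0642,  23.5605,  90.675 ,  -0.3642,  71.5634, -28.5544]), 'qvel': array([ 0.0044, -0.0223,  0.0268,  0.0207, -0.1081, -0.0667]), 'joint_efforts': array([  1.1397, -40.6635, -19.9911,   0.8143,  -0.8075,  -0.0001]), 'position': array([ 0.4786, -0.0427,  0.1283]), 'tool_rot': array([[-0.1651,  0.9815, -0.0975],
       [ 0.9853,  0.1684,  0.0273],
       [ 0.0432, -0.0915, -0.9949]]), 'ft_force': array([-5.5017, -1.5405,  3.4305]), 'wrist_torque': array([-0.2623,  0.8604,  0.0664]), 'grip_width': 0.013632171475245968}
(array([0., 0., 0.]), array([ 0.1093, -0.032 ,  1.1248])) [ 0.1086 -0.0307  1.1253]
```

View pics/s2.png

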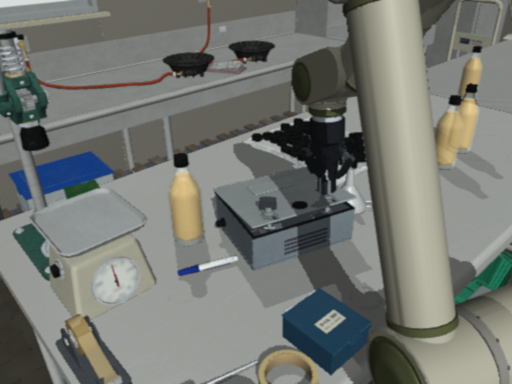

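Emit:
jog_arm(travel=[[-0.001,0,0],[-0.001,0,0],[0,0,0],[0,0,0],[0,0,0]], dr=[[0,0,0],[0,0,0],[0,0,0],[0,0,0],[0,0,0]])

```text
time_s: 4.17
position: [0.4784, -0.0428, 0.1287]
tool_rot: [[-0.165, 0.982, -0.093], [0.985, 0.168, 0.027], [0.042, -0.087, -0.995]]
ft_force: [5.4, -0.2, 0.7]
grip_width: 0.0137
```

Emit:
jog_arm(travel=[[0.001,0,0],[0,0,0],[0,0,0],[0,0,0],[0,0,0],[0,0,0],[0,0,0],[0,0,0],[0,0,0],[0,0,0],[0,0,0],[0,0,0],[0,0,0],[0,0,0],[0,0,0],[0,0,0],[0,0,0],[0,0,0],[0,0,0],[0,0,0]], dr=[[0,0,0],[0.0068,-0.0019,0.0703],[0.0068,-0.0019,0.0703],[0.0068,-0.0019,0.0703],[0.0068,-0.0019,0.0703],[0.0068,-0.0019,0.0703],[0.0068,-0.0019,0.0703],[0.0068,-0.0019,0.0703],[0.0068,-0.0019,0.0703],[0.0068,-0.0019,0.0703],[0.0068,-0.0019,0.0703],[0.0068,-0.0019,0.0703],[0.0068,-0.0019,0.0703],[0.0068,-0.0019,0.0703],[0.0068,-0.0019,0.0703],[0.0068,-0.0019,0.0703],[0.0068,-0.0019,0.0703],[0,0,0],[0,0,0],[0,0,0]])

```text
time_s: 5.83
position: [0.478, -0.043, 0.1283]
tool_rot: [[-0.958, 0.271, -0.097], [0.27, 0.963, 0.026], [0.101, -0.001, -0.995]]
ft_force: [0.2, -5.0, 2.3]
grip_width: 0.0146
```

Run:
```python
from h import *
np.set_printoptions(precision=4,suppress=True)
o=observe();print(o['q'],o['wrist_torque'],o['ft_force'])
print(delta(o['position'],target(74.4)))
snap('wrist','w2')
```

```text
[-19.0995  23.5004  90.7783  -0.418   71.4833 -93.221 ] [-0.8794  0.0257  0.0649] [ 0.1991 -4.9758  2.2726]
(array([0., 0., 0.]), array([ 0.0011, -0.0011,  0.0021]))
```

View pics/w2.png

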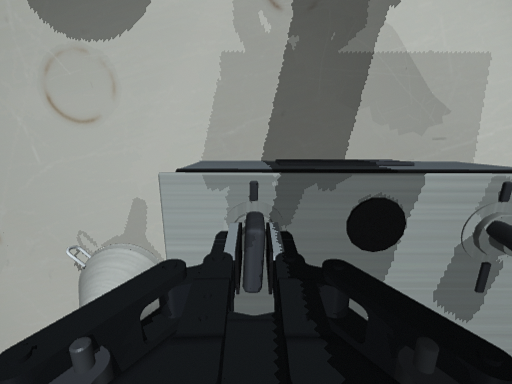

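Emit:
jog_arm(travel=[[0,0,0],[0,0,0],[0,0,0],[0,0,0],[0,0,0],[0,0,0],[0.001,-0.0003,0.01],[0.001,-0.0003,0.01],[0.001,-0.0003,0.01],[0.001,-0.0003,0.01],[0.001,-0.0003,0.01],[0.001,-0.0003,0.01],[0.001,-0.0003,0.01],[0.001,-0.0003,0.01],[0.001,-0.0003,0.01],[0.001,-0.0003,0.01]], dr=[[0,0,0],[0,0,0],[0,0,0],[0,0,0],[0,0,0],[0,0,0],[0,0,0],[0,0,0],[0,0,0],[0,0,0],[0,0,0],[0,0,0],[0,0,0],[0,0,0],[0,0,0],[0,0,0]], jaw=0.045)

```text
time_s: 7.22
position: [0.488, -0.0456, 0.2288]
tool_rot: [[-0.958, 0.269, -0.097], [0.268, 0.963, 0.027], [0.101, 0.0, -0.995]]
ft_force: [-1.1, -0.1, -0.2]
grip_width: 0.0448
```

Run:
```python
from h import *
np.set_printoptions(precision=4,suppress=True)
o=observe();print(o['position'],o['grip_width'])
print(delta(np.array([.525,.100,.195]),target(130)))
snap('wrist','w3')
```

```text
[ 0.488  -0.0456  0.2288] 0.0447843256093813
(array([ 0.037 ,  0.1456, -0.0338]), array([ 0.0935, -0.0272,  0.9658]))
```

View pics/w3.png

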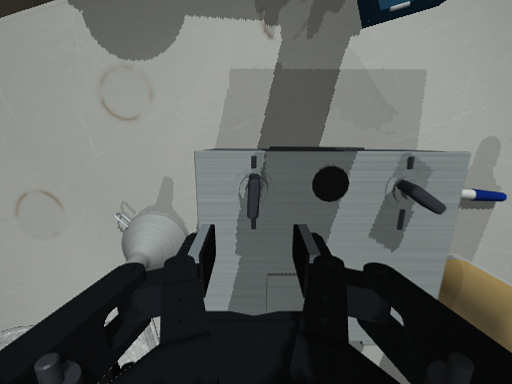

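The right wing at (254,193) now lies in line with its ribs. Next is the left wing, at (420,196).

Emit:
jog_arm(travel=[[0.0023,0.0091,0],[0.0023,0.0091,0],[0.0023,0.0091,0],[0.0023,0.0091,0],[0.0023,0.0091,0],[0.0023,0.0091,0],[0.0023,0.0091,0],[0.0023,0.0091,0],[0.0023,0.0091,0],[0.0023,0.0091,0],[0.0023,0.0091,0],[0.0023,0.0091,0],[0.0023,0.0091,0],[0.0023,0.0091,0],[0.0023,0.0091,0],[0.0023,0.0091,0],[0,0,0],[0,0,0]], dr=[[0.0058,-0.0017,0.0604],[0.0058,-0.0017,0.0604],[0.0058,-0.0017,0.0604],[0.0058,-0.0017,0.0604],[0.0058,-0.0017,0.0604],[0.0058,-0.0017,0.0604],[0.0058,-0.0017,0.0604],[0.0058,-0.0017,0.0604],[0.0058,-0.0017,0.0604],[0.0058,-0.0017,0.0604],[0.0058,-0.0017,0.0604],[0.0058,-0.0017,0.0604],[0.0058,-0.0017,0.0604],[0.0058,-0.0017,0.0604],[0.0058,-0.0017,0.0604],[0.0058,-0.0017,0.0604],[0,0,0],[0,0,0]])

```text
time_s: 8.77
position: [0.5247, 0.1001, 0.2279]
tool_rot: [[-0.764, -0.639, -0.096], [-0.643, 0.765, 0.026], [0.057, 0.082, -0.995]]
ft_force: [1.3, -0.4, -0.2]
grip_width: 0.045
```

Run:
```python
from h import *
np.set_printoptions(precision=4,suppress=True)
o=observe();print(o['position'],o['q'])
d=snap('wrist','w4'); print(delta(np.array([.5185,.1013,.128]),target(130)))
for n,X in dict(pad=[.4935,.0309,.1207],L=[.521,.101,.154],R=[.480,-.043,.154]).items(): print(n,proj(d,X))
```

```text
[0.5247 0.1001 0.2279] [  -2.5367   22.7356   73.641     1.2628   89.2023 -132.5904]
(array([-0.0062,  0.0016, -0.1   ]), array([ 0.001 , -0.    ,  0.0011]))
pad [208.56   121.6642]
L [250.7838 199.8255]
R [135.3508  38.7118]
```

View pics/w4.png

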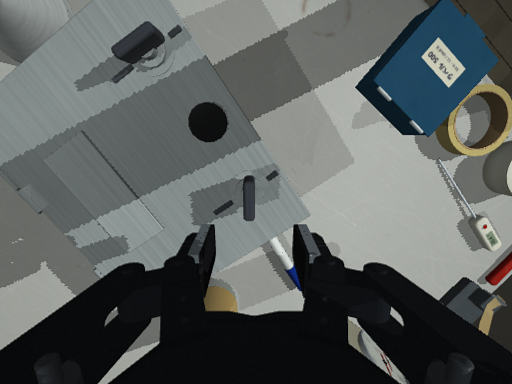

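Emit:
jog_arm(travel=[[-0.0006,0.0001,-0.014],[-0.0006,0.0001,-0.014],[-0.0006,0.0001,-0.014],[-0.0006,0.0001,-0.014],[-0.0006,0.0001,-0.014],[-0.0006,0.0001,-0.012],[-0.0006,0.0001,-0.01],[-0.0006,0.0001,-0.006],[-0.0006,0,-0.002],[0,0,0],[0,0,0]], dr=[[0,0,0],[0,0,0],[0,0,0],[0,0,0],[0,0,0],[0,0,0],[0,0,0],[0,0,0],[0,0,0],[0,0,0],[0,0,0]])

```text
time_s: 9.73
position: [0.5197, 0.1006, 0.1288]
tool_rot: [[-0.763, -0.639, -0.095], [-0.644, 0.765, 0.026], [0.056, 0.081, -0.995]]
ft_force: [0.7, 0.0, 0.8]
grip_width: 0.045
```

Emit:
jog_arm(travel=[[0,0,0],[0,0,0],[0,0,0],[0,0,0],[0,0,0],[0,0,0],[0,0,0],[0,0,0],[0,0,0],[0,0,0]], dr=[[0,0,0],[0,0,0],[0,0,0],[0,0,0],[0,0,0],[0,0,0],[0,0,0],[0,0,0],[0,0,0],[0,0,0]], jaw=0, newtons=25)

```text
time_s: 10.57
position: [0.5195, 0.1008, 0.1284]
tool_rot: [[-0.763, -0.639, -0.095], [-0.644, 0.765, 0.027], [0.056, 0.082, -0.995]]
ft_force: [0.4, 0.3, 2.3]
grip_width: 0.0141
```

Emit:
jog_arm(travel=[[0,0,0],[0,0,0],[0,0,0],[0,0,0],[0,0,0],[0,0,0],[0,0,0],[0,0,0],[0,0,0],[0,0,0],[0,0,0],[0,0,0],[0,0,0],[0,0,0],[0,0,0],[0,0,0],[0,0,0],[0,0,0],[0,0,0]], dr=[[-0.0058,0.0017,-0.0604],[-0.0058,0.0017,-0.0604],[-0.0058,0.0017,-0.0604],[-0.0058,0.0017,-0.0604],[-0.0058,0.0017,-0.0604],[-0.0058,0.0017,-0.0604],[-0.0058,0.0017,-0.0604],[-0.0058,0.0017,-0.0604],[-0.0058,0.0017,-0.0604],[-0.0058,0.0017,-0.0604],[-0.0058,0.0017,-0.0604],[-0.0058,0.0017,-0.0604],[-0.0058,0.0017,-0.0604],[-0.0058,0.0017,-0.0604],[-0.0058,0.0017,-0.0604],[-0.0058,0.0017,-0.0604],[0,0,0],[0,0,0],[0,0,0]])

```text
time_s: 12.15
position: [0.5195, 0.1009, 0.1283]
tool_rot: [[-0.959, 0.267, -0.097], [0.266, 0.964, 0.027], [0.1, 0.001, -0.995]]
ft_force: [-0.7, 1.5, 2.5]
grip_width: 0.014
```

Emit:
jog_arm(travel=[[0,0,0],[0,0,0],[0,0,0],[0,0,0],[0,0,0],[0,0,0],[0.001,-0.0003,0.01],[0.001,-0.0003,0.01],[0.001,-0.0003,0.01],[0.001,-0.0003,0.01],[0.001,-0.0003,0.01],[0.001,-0.0003,0.01],[0.001,-0.0003,0.01],[0,0,0]], dr=[[0,0,0],[0,0,0],[0,0,0],[0,0,0],[0,0,0],[0,0,0],[0,0,0],[0,0,0],[0,0,0],[0,0,0],[0,0,0],[0,0,0],[0,0,0],[0,0,0]], jaw=0.045)

```text
time_s: 13.32
position: [0.5272, 0.0986, 0.2]
tool_rot: [[-0.959, 0.269, -0.093], [0.268, 0.963, 0.027], [0.097, 0.001, -0.995]]
ft_force: [0.4, 0.5, -0.0]
grip_width: 0.0447
```

Run:
```python
from h import *
np.set_printoptions(precision=4,suppress=True)
o=observe();print(o['position'],o['q'])
d=snap('wrist','w5'); print(delta(np.array([.4955,.0300,.14]),target(74.4)))
```

```text
[0.5272 0.0986 0.2   ] [ -2.7006  24.1334  76.1521   1.2948  85.146  -77.2645]
(array([-0.0313, -0.0686, -0.0589]), array([0.0002, 0.001 , 0.0002]))
```

View pics/w5.png

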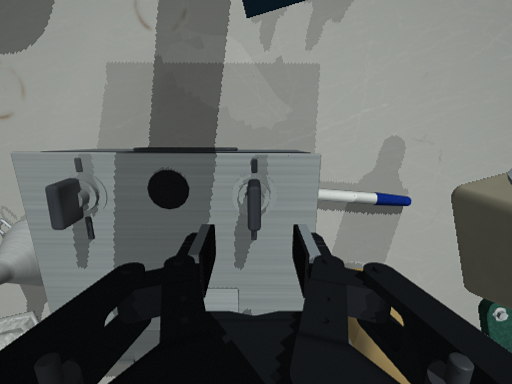

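Emit:
jog_arm(travel=[[-0.0034,-0.0068,0],[-0.0034,-0.0068,0],[-0.0034,-0.0068,0],[-0.0034,-0.0068,0],[-0.0034,-0.0068,0],[-0.0034,-0.0068,0],[-0.0034,-0.0068,0],[-0.0034,-0.0068,0],[-0.0034,-0.0068,0],[-0.0034,-0.0068,0],[0,0,-0.01],[0,0,-0.01],[0,0,-0.01],[0,0,-0.01],[0,0,-0.01],[0,0,-0.005],[0,0,0],[0,0,0]], dr=[[-0.0027,-0.0096,0],[-0.0027,-0.0096,0],[-0.0027,-0.0096,0],[-0.0027,-0.0096,0],[-0.0027,-0.0096,0],[-0.0027,-0.0096,0],[-0.0027,-0.0096,0],[-0.0027,-0.0096,0],[-0.0027,-0.0096,0],[-0.0027,-0.0096,0],[0,0,0],[0,0,0],[0,0,0],[0,0,0],[0,0,0],[0,0,0],[0,0,0],[0,0,0]], jaw=0)

```text
time_s: 14.87
position: [0.4925, 0.0305, 0.1435]
tool_rot: [[-0.963, 0.269, -0.001], [0.269, 0.963, 0.0], [0.001, -0.0, -1.0]]
ft_force: [0.8, 0.9, -0.2]
grip_width: -0.0001
```

Run:
```python
from h import *
np.set_printoptions(precision=4,suppress=True)
o=observe();print(o['position'],o['tool_rot'],o['ft_force'],o['grip_width'])
d=snap('wrist','w6');d=snap('scene','s6');
```

```text
[0.4925 0.0305 0.1435] [[-0.9631  0.2692 -0.0007]
 [ 0.2692  0.9631  0.0001]
 [ 0.0007 -0.0001 -1.    ]] [ 0.7509  0.8804 -0.1939] -6.969281810945652e-05
```

View pics/w6.png

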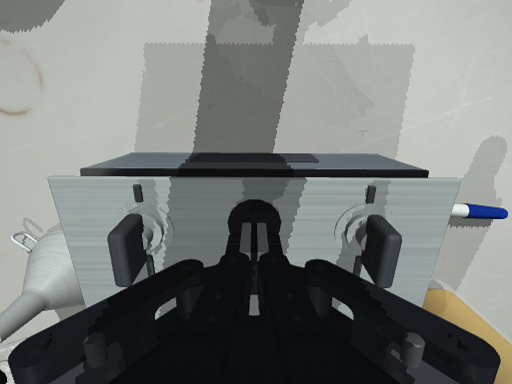

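View pics/s6.png

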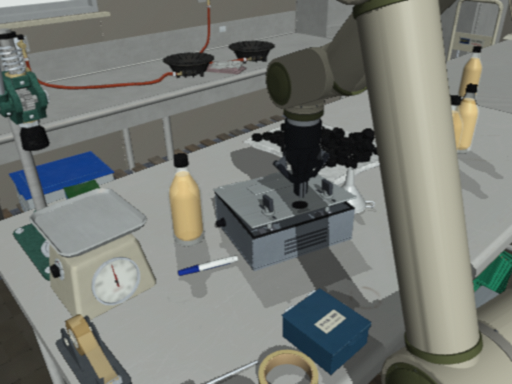

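Both wings stand symmetric and in line with their ribs in the wrist view, at about (126,250) and (383,250). The closed fingers are over the pad, so I'll press now.

Emit:
jog_arm(travel=[[0,0,-0.006],[0,0,-0.006],[0,0,-0.006],[0,0,-0.004],[0,0,-0.004],[0,0,-0.004],[0,0,-0.003],[0,0,-0.003],[0,0,-0.002],[0,0,-0.002],[0,0,0],[0,0,0]], dr=[[0,0,0],[0,0,0],[0,0,0],[0,0,0],[0,0,0],[0,0,0],[0,0,0],[0,0,0],[0,0,0],[0,0,0],[0,0,0],[0,0,0]])

```text
time_s: 15.97
position: [0.4922, 0.0308, 0.1033]
tool_rot: [[-0.963, 0.269, -0.001], [0.269, 0.963, 0.0], [0.002, -0.0, -1.0]]
ft_force: [-3.4, 1.1, 6.2]
grip_width: 0.0
```

Emit:
jog_arm(travel=[[0,0,-0.002],[0,0,-0.001],[0,0,-0.001],[0,0,-0.001],[0,0,-0.001],[0,0,0],[0,0,0]], dr=[[0,0,0],[0,0,0],[0,0,0],[0,0,0],[0,0,0],[0,0,0],[0,0,0]])

```text
time_s: 16.55
position: [0.4923, 0.0308, 0.1012]
tool_rot: [[-0.963, 0.268, 0.002], [0.268, 0.963, -0.001], [-0.002, -0.0, -1.0]]
ft_force: [-17.4, 2.5, 47.5]
grip_width: 0.0004
```

Emit:
jog_arm(travel=[[-0.0005,0,0.001],[-0.0005,0,0.001],[0,0,0],[0,0,0],[0,0,0],[0,0,0]], dr=[[0,0,0],[0,0,0],[0,0,0],[0,0,0],[0,0,0],[0,0,0]])

```text
time_s: 17.05
position: [0.4923, 0.0307, 0.102]
tool_rot: [[-0.963, 0.269, 0.003], [0.269, 0.963, -0.0], [-0.003, 0.001, -1.0]]
ft_force: [-8.5, 2.7, 30.8]
grip_width: 0.0003
```

Run:
```python
from h import *
np.set_printoptions(precision=4,suppress=True)
for n in('scene','top','wrist'): snap(n,n+'7')
o=observe();print(o['time_s'],o['position'],o['ft_force'],o['wrist_torque'])
i=cv2.imread('pics/scene7.png')[160:280,200:370]
cv2.imwrite('pics/scene7z.png',cv2.resize(i,None,fx=4.5,fy=4.5,interpolation=2))
i=cv2.imread('pics/top7.png')[110:270,170:400]
cv2.imwrite('pics/top7z.png',cv2.resize(cv2.convertScaleAbs(i,alpha=2),None,fx=3.4,fy=3.4,interpolation=2))
```

```text
17.2 [0.4923 0.0307 0.102 ] [-9.6542  2.3636 31.0739] [0.4561 1.5983 0.0118]
```

View pics/scene7z.png

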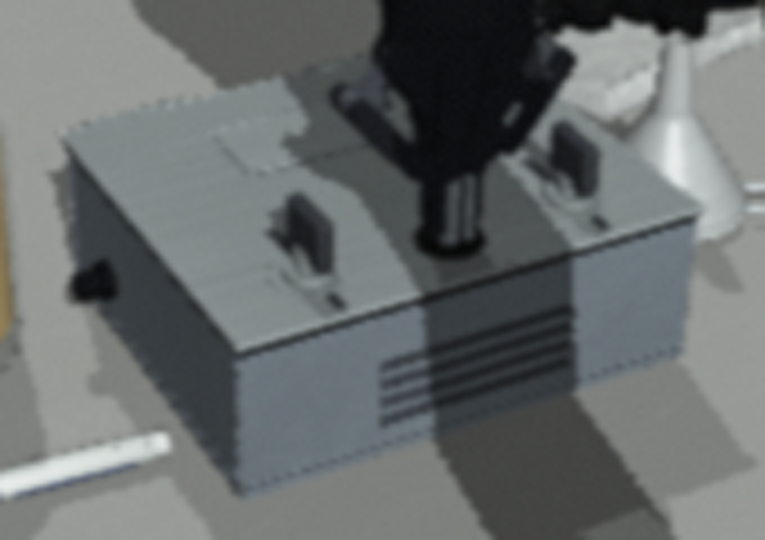

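View pics/wrist7.png

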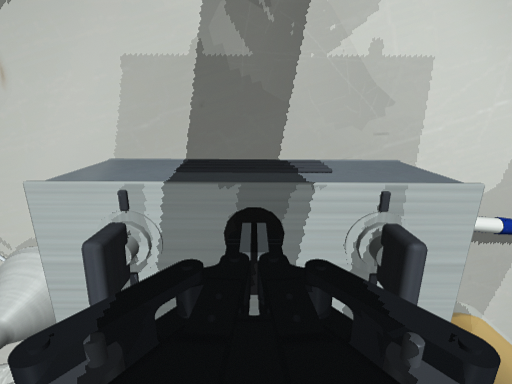

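View pics/top7z.png

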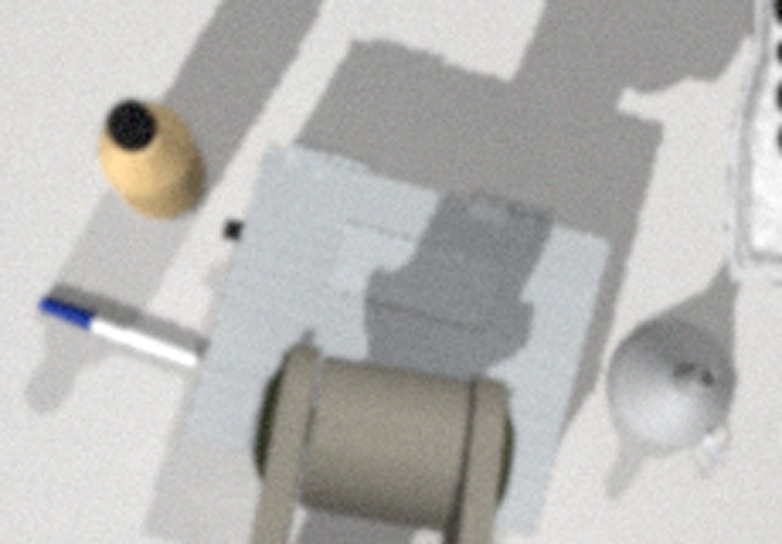

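Run:
```python
from rig import *
print(close_job()); o=observe(); print(o['time_s'],o['position'],o['ft_force'])
```

```text
the job is handed in; nothing more can be done
None
the job is handed in; nothing more can be done
```

I turned both wing fasteners in line with their ribs, the right by about +64° and the left by about −56°. I then pressed the cover shut at the pad with closed fingers and handed the job in at about 17 s, still pressing. No verdict is reported.

What the last checks showed:
- **Wings:** both lie along their ribs in the wrist and scene pictures taken with the cover shut.
- **Cover:** it looks flush in the scene view. The fingertips stopped at z = 0.102 m, well below the height of about 0.112 m where the cross-pins would block it. Moving down, the force rose from 6 N to 47 N over the last 2 mm, which is a hard stop on the frame.
- **Holding force:** a steady 31 N upward, plus about 10 N sideways.
- **Bystanders:** the bottle, funnel and pen show no visible movement in the pictures.

Two things did not quite agree:
- **Press overshoot:** the press briefly reached 47 N at the fingertips before I backed off. The 40 N limit is stated for the arm and gripper body, and only the fingers were touching.
- **Resting height:** the final fingertip height is 1–2 mm above my estimate of about 0.100 m for the pad when flush. That is within the 2 mm camera calibration.

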